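# Load the tin rack

### The arm

A 6-joint arm with a two-finger parallel gripper is mounted at the origin on the work surface. World frame = base frame: x ahead of the robot, y to its left, z up, the work surface at z = 0. Lengths are in m, angles in rad, forces in N, time in s.
With the tool pointing down it reaches from about 0.425 to 0.95 m from the base axis. Payload 3.5 kg.
Tool frame: the origin (TCP) lies between the finger pads; the fingertips stand 19 mm ahead of it and the grasp point (between the pads) is the TCP; z points along the fingers, y is the line along which they close (so a half turn about z gives the same grasp; the last joint's range is limited). The gripper opens to 85 mm and grips with 20 to 120 N. Pads are 22 mm wide; open, the fingers measure 114 mm over their backs; the gripper's body (76 mm by 85 mm) begins 54 mm behind the grasp point. The pads swing forward as they close: fully open they stand 13 mm farther back than shut.
Start: joints at [0.997, 0.286, 1.577, -0, 1.279, -0.15], TCP at [0.278, 0.615, 0.25] pointing down, gripper open.
Joint ranges: [-2.77, 2.77], [-0.9, 2.22], [0.21, 2.48], [-1.53, 4.67], [0.24, 2.81], [-2.84, 2.84]. Speed limits (rad/s): [2.79, 2.79, 3.14, 3.14, 3.14, 3.14].

### API

Orientations are given as a unit quaternion [x, y, z, w].
In Python, from plant import get_state, cams, ctrl gives the robot as it stands. The module is installed in compiled form; this text tells all that it offers.
- The arm moves only by the tool jog_arm, never from a script. Its argument "deltas" is text: rows parted by semicolons, each of 6 numbers parted by spaces: the shift along the world's x, y, z normalised to -1 to 1, where 1 is 0.02 m, then the turn, a rotation vector about the world's x, y, z normalised to -1 to 1, where 1 is 0.1 rad. In form: x y z ax ay az; .... A call has 1 to 20 rows; each row shifts and turns the commanded pose from where the row before left it; what a row does not reach is not made up. A row lasts 1/8 s, in which the tool goes at most 62.5 mm and 10.7 degrees, less where a joint would pass 70% of its speed; a pose out of reach is approached as far as the arm can. A call with a number of a shift or a turn outside -1 to 1 is refused whole. A call with a gripper value outside its range is refused whole. "gripper" is the opening, from 0 (shut) to 1 (fully open), set as the call begins (left out, the last holds). The fingers move at their own pace and stop on an object; "squeeze" is the grip in N (left out, the last holds). Time passes only in rows, so rows that do not move let the fingers close. It gives the time, the measured TCP pose, the force, the opening and the grip force at its end, in the units of the state.
- get_state(): the state, without advancing time (a new reading comes with each control period).
- cams.read_camera(name): name is "side" or "top" or "wrist"; returns a dict with "color" (420x560x3 uint8, blue, green, red), "vfov" (degrees; the focal length in pixels is half the picture's height over the tangent of half this angle, whatever the lens; pixels are square), "cx", "cy" (the principal point, pixels), "rvec" (rotation vector, rad) and "tvec" (3), from world to camera coordinates, as OpenCV has them. Camera axes: x right, y down, z forward; pixel columns grow to the right and rows downward; lengths in m; the calibration is good to about 2 mm. A picture is of the moment at which its call begins. There is no depth.
- ctrl.sign_off(): hands the job in; it is judged then, once.
The state is a dict: "time": time; "qpos": joint angles; "dq": joint speeds; "joint_efforts": joint torques, N m; "eef_pos": TCP position; "tcp_rot": TCP orientation; "contact_force": force on the tool from outside, world axes, zero at the start; "wrist_torque": the same for the moment, N m; "opening": opening from 0.0 (shut) to 1.0 (fully open); "finger_force": force on a finger pad.
Only numpy, scipy, OpenCV 4.12 (cv2) and the standard library are available. Lean on these libraries where they do the work, as an engineer would, in place of code of your own. Each camera call takes 0.05 s, during which the arm holds its last target. There are 200 camera calls.

### The job

Load the three tins from the wooden board into the sloping wire can rack so that they will come out slimmest first, then the middle one, then the widest. One at a time, reach in under the rack's top bars, set the tin down gently on the high end of the runway, lying across it - on the metal before you let go, not dropped - and let it roll down to the outlet on its own before fetching the next. Leave the canister, the gourd and the dish where they stand.

Things in the scene. Friction and masses are not known exactly. Their poses are not given: they have to be found in the camera images.
- rack: Fixed wire can rack, 115 x 280 x 184 mm. Origin on the counter under its middle; x from its open front to its back (away from the robot), y along the runway from the high loading end down to the outlet, z up. The runway is a trough 90 mm wide inside (x -45 to +45) with a lip 12 mm high in front, a wall 45 mm high at the back, and no wall at the high end (y = -132).
- rack_load (a point): Point in the rack's frame at x = 0, y = -83, z = 63: where to set the tins down, mid-width near the high end, at the runway floor's average height. The real floor here lies up to 12 mm higher or lower: the slope (5 to 11 degrees, falling to +y) was set by hand on a very stiff hinge at the outlet and is not told, so it has to be felt. Axes as the rack's.
- rack_outlet (a point): Foot of the outlet stop at mid-width: rack frame x = 0, y = +120, z = 35 mm, on the runway floor at the stop's uphill face. The stop is 24 mm high. Tins roll down to it. Axes as the rack's.
- rack_bar (a point): Middle of the front roof bar: rack frame x = -8, y = -5, z = 180. Three 8 mm bars along y, at x = -8, +16 and +40, roof the runway's back half over its length. A gripper pointing straight down cannot set a tin in; tilted 35 to 45 degrees, fingers forwards (+x) and down, gripping the tin some 20 mm towards its front end, it reaches in over the front lip.
- board: Fixed wooden cradle board, 110 x 270 mm and 6 mm thick. Origin centre of its underside; x, y in its plane, z up. Three places at y = -95, 0 and +95 mm, each with two ribs along x, 4 mm high and 5 mm wide, 33 mm apart inside, that keep a tin from rolling. The tins lie along x on the board's upper face (z = 6 mm), in any order.
- tin_slim: The slimmest tin: plain metal cylinder 44 mm in diameter, 80 mm long, about 0.09 kg. Origin at its centre, x along its axis (level). It starts on the board.
- tin_mid: The middle tin: plain metal cylinder 53 mm in diameter, 80 mm long, about 0.13 kg. Origin at its centre, x along its axis (level). It starts on the board.
- tin_wide: The widest tin: plain metal cylinder 62 mm in diameter, 80 mm long, about 0.17 kg. Origin at its centre, x along its axis (level). It starts on the board.
- canister: Bystander: loose canister with a clamp lid, 94 mm in diameter, 145 mm high. Origin centre of its underside.
- gourd: Bystander: loose wooden gourd in a plastic stand, 82 mm in diameter, 116 mm high. Origin centre of its underside.
- dish: Bystander: loose shallow ceramic dish, 104 mm in diameter, 26 mm high, a bent metal straw across it reaching 90 mm from its centre. Origin centre of its underside.
Mind the look-alikes: they are no part of the job. Leave any green or purple look-alike of the tin_wide alone.

How it is judged:
On the way, in this order (a step that is already met when the one before it is completed fails the run):
1. the slim tin, still held, is set down on the high part of the runway, lying across it (contact force between the fingers and tin_slim above 0.5 N and contact force between tin_slim and rack above 0.3 N and x of tin_slim in the frame of rack between -0.014 and 0.014 m and angle between the x axis of tin_slim and the x axis of rack, either way round below 0.15 rad and y of tin_slim in the frame of rack below -0.04 m and z of tin_slim in the frame of rack below 0.135 m), for 0.06 s.
2. the slim tin is let go and has rolled down to rest against the outlet stop (y of tin_slim in the frame of rack between 0.09 and 0.112 m and x of tin_slim in the frame of rack between -0.014 and 0.014 m and angle between the x axis of tin_slim and the x axis of rack, either way round below 0.15 rad and linear speed of tin_slim below 0.03 m/s and contact force between the fingers and tin_slim below 0.05 N and z of tin_slim in the frame of rack between 0.03 and 0.1 m), for 0.2 s.
3. the middle tin, still held, is set down on the high part of the runway, lying across it (contact force between the fingers and tin_mid above 0.5 N and contact force between tin_mid and rack above 0.3 N and x of tin_mid in the frame of rack between -0.014 and 0.014 m and angle between the x axis of tin_mid and the x axis of rack, either way round below 0.15 rad and y of tin_mid in the frame of rack below -0.04 m and z of tin_mid in the frame of rack below 0.135 m), for 0.06 s.
4. the middle tin is let go and has rolled down to rest against the slim tin (all of step 2 and distance between tin_slim and tin_mid below 0.0525 m and y of tin_mid in the frame of rack below 0.07 m and x of tin_mid in the frame of rack between -0.014 and 0.014 m and angle between the x axis of tin_mid and the x axis of rack, either way round below 0.15 rad and linear speed of tin_mid below 0.03 m/s and contact force between the fingers and tin_mid below 0.05 N and z of tin_mid in the frame of rack between 0.03 and 0.1 m), for 0.2 s.
5. the wide tin, still held, is set down on the high part of the runway, lying across it (contact force between the fingers and tin_wide above 0.5 N and contact force between tin_wide and rack above 0.3 N and x of tin_wide in the frame of rack between -0.014 and 0.014 m and angle between the x axis of tin_wide and the x axis of rack, either way round below 0.15 rad and y of tin_wide in the frame of rack below -0.04 m and z of tin_wide in the frame of rack below 0.135 m), for 0.06 s.
At the end, for the whole second after the job is handed in: Tins released, at rest (<0.03 m/s), across the runway (axis within 0.15 rad of rack x, centre within 14 mm of mid-line): slim at the outlet stop (centre at rack y 90 to 112 mm), the middle one next uphill, touching it (gap <4 mm), the widest next uphill, touching the middle (gap <4 mm) (all of step 4 and distance between tin_mid and tin_wide below 0.0615 m and y of tin_wide in the frame of rack below 0.02 m and x of tin_wide in the frame of rack between -0.014 and 0.014 m and angle between the x axis of tin_wide and the x axis of rack, either way round below 0.15 rad and linear speed of tin_wide below 0.03 m/s and contact force between the fingers and tin_wide below 0.05 N and z of tin_wide in the frame of rack between 0.03 and 0.1 m).
It fails at once if the canister is pushed more than 25 mm or tipped (distance of canister from where it was at the start of the episode above 0.025 m or angle between canister's own z axis and vertical above 0.35 rad).
It fails at once if the gourd is pushed more than 25 mm or tipped (distance of gourd from where it was at the start of the episode above 0.025 m or angle between gourd's own z axis and vertical above 0.35 rad).
It fails at once if the dish is pushed more than 25 mm or tipped (distance of dish from where it was at the start of the episode above 0.025 m or angle between dish's own z axis and vertical above 0.35 rad).
It fails at once if a held tin is rammed onto the rack (over 60 N) ((contact force between the fingers and tin_slim above 0.5 N and contact force between tin_slim and rack above 60 N) or (contact force between the fingers and tin_mid above 0.5 N and contact force between tin_mid and rack above 60 N) or (contact force between the fingers and tin_wide above 0.5 N and contact force between tin_wide and rack above 60 N)).
It also fails if it takes over 69 s, if anything falls off the work surface, if the arm or the gripper's body presses on something with over 40 N, if the wrist force passes 120 N, or if a joint passes its speed limit or range.

## Working session

There is one attempt and no reset: what is moved stays moved. The work goes in short steps, Python scripts to look and compute and a tool call to move; the robot and the scene stay as the last step left them, time stands still between calls to the robot, and variables do not carry over. Pictures are saved under pics/ and viewed, at most 10 in all, crops included, and the job is handed in when it is done.

Besides the shell and the picture viewer there is one more tool, called after ">>>" by a JSON object that holds its "op" and its "data", one argument or row to a line. jog_arm: Moves the arm, as the interface text tells. Its arguments: {"type":"object","properties":{"deltas":{"type":"string"},"gripper":{"type":"number"},"squeeze":{"type":"number"}},"required":["deltas"]}

```bash
mkdir -p pics; cat > h.py <<'E'
import numpy as np, cv2
from plant import get_state, cams, ctrl
def snap(n,f):
    d=cams.read_camera(n); cv2.imwrite(f'pics/{f}.png',d['color']); np.savez(f'pics/{f}.npz',**{k:np.array(d[k]) for k in('vfov','cx','cy','rvec','tvec')}); return d
def cal(f):
    d=np.load(f'pics/{f}.npz'); h=420; F=h/2/np.tan(np.radians(float(d['vfov']))/2)
    R=cv2.Rodrigues(d['rvec'].astype(float))[0]; return F,float(d['cx']),float(d['cy']),R,d['tvec'].ravel()
def ray(f,u,v):
    F,cx,cy,R,t=cal(f); c=-R.T@t; r=R.T@np.array([(u-cx)/F,(v-cy)/F,1]); return c,r/np.linalg.norm(r)
def onz(f,u,v,z):
    c,r=ray(f,u,v); return c+r*(z-c[2])/r[2]
def tri(obs):
    A=np.zeros((3,3));b=np.zeros(3)
    for f,u,v in obs:
        c,r=ray(f,u,v);P=np.eye(3)-np.outer(r,r);A+=P;b+=P@c
    x=np.linalg.solve(A,b); return x,[float(np.linalg.norm((np.eye(3)-np.outer(ray(*o)[1],ray(*o)[1]))@(x-ray(*o)[0]))) for o in obs]
def proj(f,P):
    F,cx,cy,R,t=cal(f); p=R@np.asarray(P)+t; return F*p[0]/p[2]+cx,F*p[1]/p[2]+cy
E
python3 - <<'E'
from h import *
np.set_printoptions(precision=3,suppress=True)
for n in('side','top','wrist'):
    snap(n,n+'0');c,r=ray(n+'0',280,210);print(n,cal(n+'0')[:3],c,r)
a=cv2.imread('pics/top0.png');cv2.imwrite('pics/top0b.png',cv2.resize(a,(800,600),interpolation=cv2.INTER_CUBIC))
a=cv2.imread('pics/side0.png');cv2.imwrite('pics/side0b.png',cv2.resize(a,(800,600),interpolation=cv2.INTER_CUBIC))
print(get_state())
E
```

```text
side (np.float64(450.0279554398572), 276.6670792683467, 211.41554310238465) [ 0.267 -0.897  0.644] [ 0.265  0.835 -0.483]
top (np.float64(517.346235102345), 271.5307389315014, 212.91736458176544) [ 0.441 -0.045  1.327] [ 0.081 -0.008 -0.997]
wrist (np.float64(352.3604563309904), 282.7622612191387, 210.99957005746086) [0.218 0.641 0.372] [ 0.228 -0.115 -0.967]
{'time': 0.15, 'qpos': array([ 0.997,  0.287,  1.578,  0.   ,  1.279, -0.15 ]), 'dq': array([-0.   , -0.002, -0.005, -0.   ,  0.002, -0.   ]), 'joint_efforts': array([  0.001, -40.66 , -29.314,  -0.   ,   0.004,   0.   ]), 'eef_pos': array([0.277, 0.615, 0.249]), 'tcp_rot': array([ 0.21 ,  0.978, -0.001, -0.   ]), 'contact_force': array([ 0.44 , -0.548, -0.142]), 'wrist_torque': array([-0.029, -0.026, -0.056]), 'finger_force': 0.0, 'opening': 0.9959668700348365}
```

View pics/top0b.png

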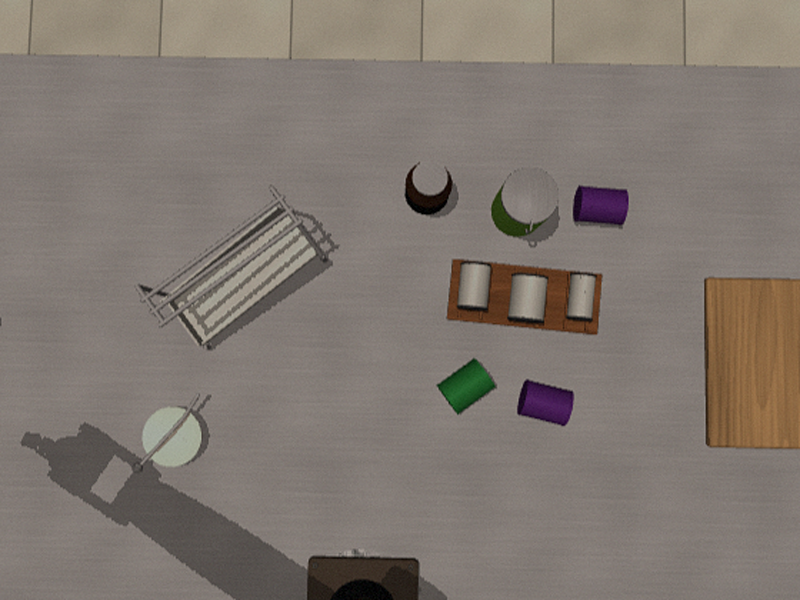

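View pics/side0b.png

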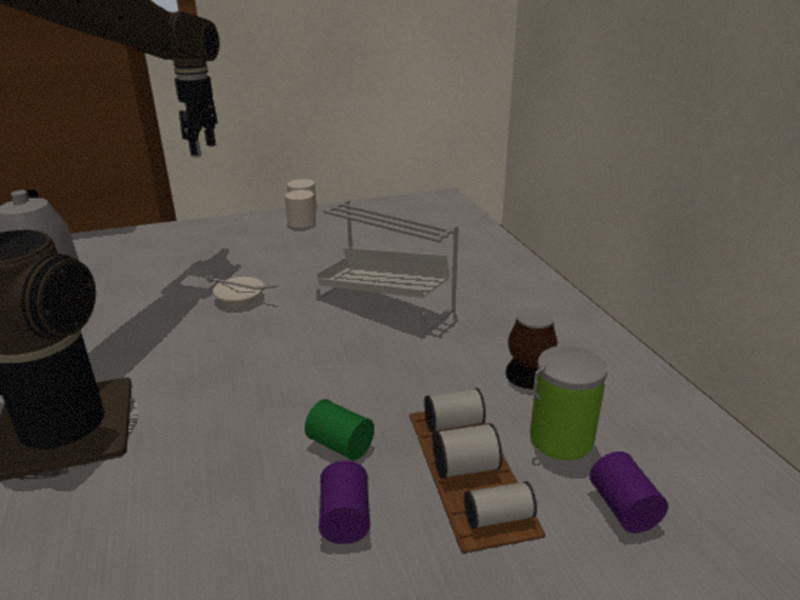

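The top view shows the rack at about (235,265), with its high end at the upper right near (300,215) and the outlet at the lower left near (180,320). The board is at about (525,297), and its tins from left to right look mid (474,286), wide (528,297) and slim (581,297). The side view agrees. Next I'll enlarge both.

```bash
python3 - <<'E'
import cv2
a=cv2.imread('pics/top0.png');b=cv2.imread('pics/side0.png')
cv2.imwrite('pics/c1.png',cv2.resize(a[120:250,85:245],None,fx=4.6,fy=4.6,interpolation=cv2.INTER_CUBIC))
cv2.imwrite('pics/c2.png',cv2.resize(b[135:240,215:330],None,fx=5.6,fy=5.6,interpolation=cv2.INTER_CUBIC))
cv2.imwrite('pics/c3.png',cv2.resize(a[175:240,308:428],None,fx=6.5,fy=6.5,interpolation=cv2.INTER_CUBIC))
E
```

```text
(no output)
```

View pics/c1.png

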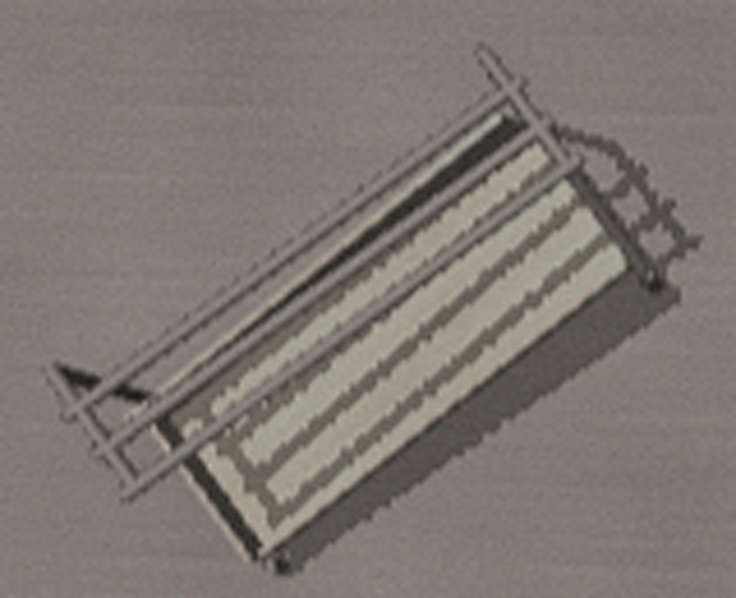

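View pics/c2.png

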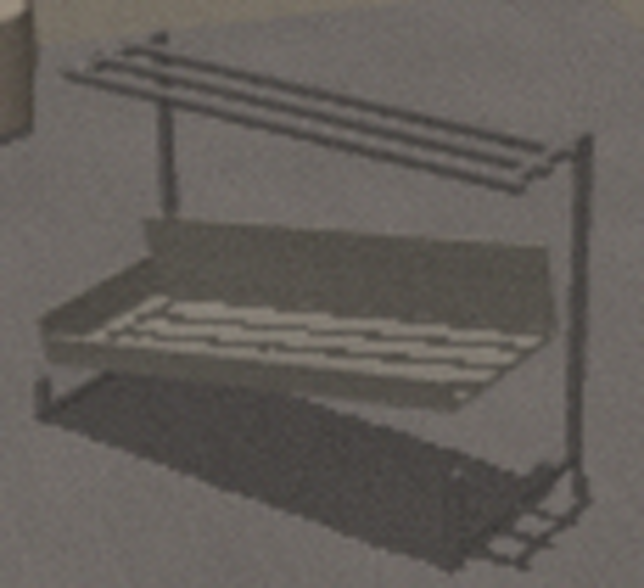

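View pics/c3.png

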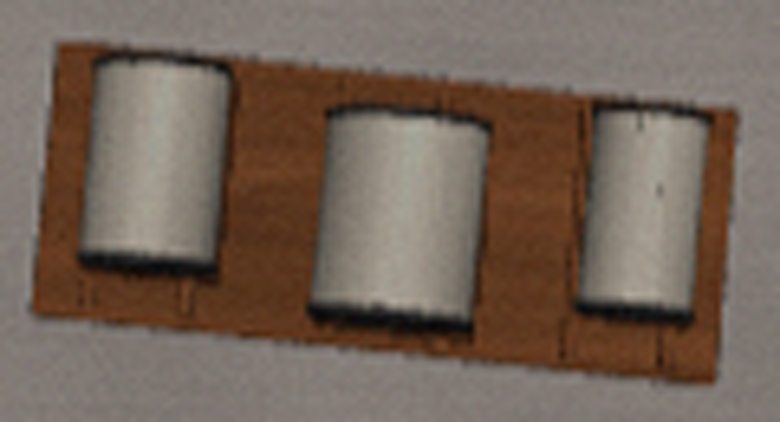

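The crops give these points:
- **Rack, top crop:** the front roof bar runs (130,495) to (577,167). The trough is under it, with the front outlet corner near (265,550).
- **Rack, side crop:** the front bar runs (67,73) to (520,188), and the front high corner of the floor is at about (460,403).
- **Board crop:** the corners are (58,43), (738,108), (716,382) and (33,313), and the tins are mid, wide, slim from left to right.

```bash
python3 - <<'E'
from h import *
np.set_printoptions(precision=4,suppress=True)
T=lambda u,v:('top0',85+(u+.5)/4.6-.5,120+(v+.5)/4.6-.5)
S=lambda u,v:('side0',215+(u+.5)/5.6-.5,135+(v+.5)/5.6-.5)
B=lambda u,v:('top0',308+(u+.5)/6.5-.5,175+(v+.5)/6.5-.5)
Q=lambda u,v:('side0',u*.7-.15,v*.7-.15)
for n,a,b in(('bar hi',(577,167),(520,188)),('bar out',(130,495),(67,73)),('back bar hi',(512,90),(545,150)),('back bar out',(68,412),(127,50)),
  ('floor hi front',(632,262),(460,405)),('foot out front',(282,565),(43,413)),('lip out front',(262,555),(42,342))):
    print(n,*tri([T(*a),S(*b)]))
for o in((130,495),(577,167)):print('bar z=.18',onz(*T(*o),.18))
c=np.array([onz(*B(*o),.006) for o in((58,43),(738,108),(716,382),(33,313))]);print('board',c,c.mean(0))
e=[c[0]-c[1],c[3]-c[2],c[0]-c[3],c[1]-c[2]]
for k in e:print(np.linalg.norm(k),np.degrees(np.arctan2(k[1],k[0])))
# tins: centre of near ends and far ends
for n,r,ps in(('mid',.0265,((94,62),(232,72),(79,262),(217,270))),('wide',.031,((328,110),(490,124),(310,315),(472,328))),('slim',.022,((594,108),(712,118),(577,308),(692,320)))):
    p=np.array([onz(*B(*o),.006+r) for o in ps]);print(n,p.mean(0)[:2],'wid',np.linalg.norm(p[0]-p[1]),'len',np.linalg.norm(p[0]-p[2]))
for n,a,b in(('mid',(148,266),(431,412)),('wide',(391,322),(438,453)),('slim',(634,315),(469,508))):print(n,'near end',*tri([B(*a),Q(*b)]))
E
```

```text
bar hi [0.6565 0.1042 0.1758] [0.0031890470608384705, 0.0031890470608383886]
bar out [0.49   0.3168 0.1768] [0.0016704773001431862, 0.0016704773001431459]
back bar hi [0.6883 0.1386 0.1775] [0.0024166180995183147, 0.002416618099518636]
back bar out [0.5297 0.3502 0.1726] [0.0012633029067681079, 0.0012633029067681712]
floor hi front [0.6232 0.0869 0.0767] [0.0018747629717259578, 0.0018747629717256516]
foot out front [ 0.4592  0.2864 -0.0016] [0.0008336344872643205, 0.0008336344872643496]
lip out front [0.4629 0.2872 0.0402] [0.00014837284852537846, 0.00014837284852527044]
bar z=.18 [0.4883 0.3161 0.18  ]
bar z=.18 [0.6526 0.1046 0.18  ]
board [[ 0.6242 -0.1485  0.006 ]
 [ 0.6036 -0.417   0.006 ]
 [ 0.4953 -0.4082  0.006 ]
 [ 0.5171 -0.1402  0.006 ]] [ 0.56   -0.2785  0.006 ]
0.26920307587889986 85.59666273365922
0.2688858237346177 85.35120458789889
0.1074740177398444 -4.463806966453549
0.10862673901869382 -4.631803749869434
mid [ 0.5733 -0.1848] wid 0.05352797285944511 len 0.0779477046991864
wide [ 0.5543 -0.2785] wid 0.06252049083065787 len 0.07953069838147477
slim [ 0.5591 -0.3743] wid 0.04579084149502359 len 0.07813104728037444
mid near end [ 0.537  -0.1831  0.0323] [0.0024637363988827352, 0.0024637363988824763]
wide near end [ 0.515  -0.2753  0.0376] [0.0005243237530823833, 0.0005243237530822917]
slim near end [ 0.5202 -0.3708  0.0279] [0.0006046860713715161, 0.0006046860713713947]
```

```bash
cat > g.py <<'E'
import sys
from h import *
from scipy.spatial.transform import Rotation as Ro
RK=np.array([.5755,.220,0]);RY=37.9
def rw(x,y,z): return RK+Ro.from_euler('z',RY,degrees=True).apply([x/1e3,y/1e3,z/1e3])
def Rt(head,tilt,roll=0):
    # roll about heading axis (deg)
    base=Ro.from_matrix(np.array([[-1,0,0],[0,1,0],[0,0,-1.]]).T)
    return Ro.from_euler('z',head,degrees=True)*Ro.from_euler('x',roll,degrees=True)*Ro.from_euler('y',-tilt,degrees=True)*base
def go(p,R):
    s=get_state(); d=(np.asarray(p)-s['eef_pos'])/.02; w=(R*Ro.from_quat(s['tcp_rot']).inv()).as_rotvec()/.1
    print('t',round(s['time'],2),'pos',s['eef_pos'].round(4),'shift units',d.round(2),'turn units',w.round(2),'q',s['qpos'].round(2),'F',s['contact_force'].round(1),'op',round(s['opening'],3),'ff',round(s['finger_force'],1))
E
python3 - <<'E'
from g import *
R=Rt(-4.5,40);print(R.apply([0,0,1]),R.apply([0,1,0]),Ro.from_quat(get_state()['tcp_rot']).apply([0,1,0]))
p=np.array([.539,-.373,.034]);go(p-R.apply([0,0,.12]),R)
E
```

```text
[ 0.64080611 -0.05043253 -0.76604444] [0.0784591  0.99691733 0.        ] [ 0.41122588  0.91153174 -0.00177745]
t 0.15 pos [0.2773 0.6149 0.2493] shift units [  9.24 -49.09  -6.17] turn units [-1.73 -6.8   3.32] q [ 1.    0.29  1.58  0.    1.28 -0.15] F [ 0.4 -0.5 -0.1] op 0.996 ff 0.0
```

>>> {"op": "jog_arm", "data": {
  "deltas": "0.5 -1 0.2 -0.087 -0.34 0.166; 0.5 -1 0.2 -0.087 -0.34 0.166; 0.5 -1 0.2 -0.087 -0.34 0.166; 0.5 -1 0.2 -0.087 -0.34 0.166; 0.5 -1 0.2 -0.087 -0.34 0.166; 0.5 -1 0.2 -0.087 -0.34 0.166; 0.5 -1 0.2 -0.087 -0.34 0.166; 0.5 -1 0.2 -0.087 -0.34 0.166; 0.5 -1 0.2 -0.087 -0.34 0.166; 0.5 -1 0.2 -0.087 -0.34 0.166; 0.5 -1 0 -0.087 -0.34 0.166; 0.5 -1 0 -0.087 -0.34 0.166; 0.5 -1 0 -0.087 -0.34 0.166; 0.5 -1 0 -0.087 -0.34 0.166; 0.5 -1 0 -0.087 -0.34 0.166; 0.5 -1 0 -0.087 -0.34 0.166; 0.5 -1 0 -0.087 -0.34 0.166; 0.5 -1 0 -0.087 -0.34 0.166; 0.5 -1 0 -0.087 -0.34 0.166; 0.5 -1 0 -0.087 -0.34 0.166",
  "gripper": 0.8,
  "squeeze": 30
}}

```text
time: 2.65
eef_pos: [0.4778, 0.2139, 0.2902]
tcp_rot: [0.036, 0.939, -0.014, 0.343]
contact_force: [0.0, 1.1, 0.0]
opening: 0.797
finger_force: 0.0
```

>>> {"op": "jog_arm", "data": {
  "deltas": "0 -1 0 0 0 0; 0 -1 0 0 0 0; 0 -1 0 0 0 0; 0 -1 0 0 0 0; 0 -1 0 0 0 0; 0 -1 0 0 0 0; 0 -1 0 0 0 0; 0 -1 0 0 0 0; 0 -1 0 0 0 0; 0 -1 0 0 0 0; 0 -1 0 0 0 0; 0 -1 0 0 0 0; 0 -1 0 0 0 0; 0 -1 0 0 0 0; 0 -1 0 0 0 0; 0 -1 0 0 0 0; 0 -1 0 0 0 0; 0 -1 0 0 0 0; 0 -1 0 0 0 0; 0 -1 0 0 0 0"
}}

```text
time: 5.15
eef_pos: [0.4768, -0.186, 0.2899]
tcp_rot: [0.036, 0.939, -0.014, 0.342]
contact_force: [-0.3, 0.4, 0.5]
opening: 0.799
finger_force: 0.0
```

```bash
python3 - <<'E'
from g import *
snap('wrist','w1');a=cv2.imread('pics/w1.png');cv2.imwrite('pics/w1b.png',cv2.resize(a,(800,600),interpolation=cv2.INTER_CUBIC))
R=Rt(-4.5,40);p=np.array([.539,-.373,.034]);go(p-R.apply([0,0,.12]),R)
E
```

```text
t 5.2 pos [ 0.4769 -0.188   0.2902] shift units [-0.74 -8.95 -8.21] turn units [0.04 0.   0.02] q [-0.76 -0.43  2.28  0.59  0.81 -2.56] F [ 0.2 -0.7  0.3] op 0.801 ff 0.0
```

View pics/w1b.png

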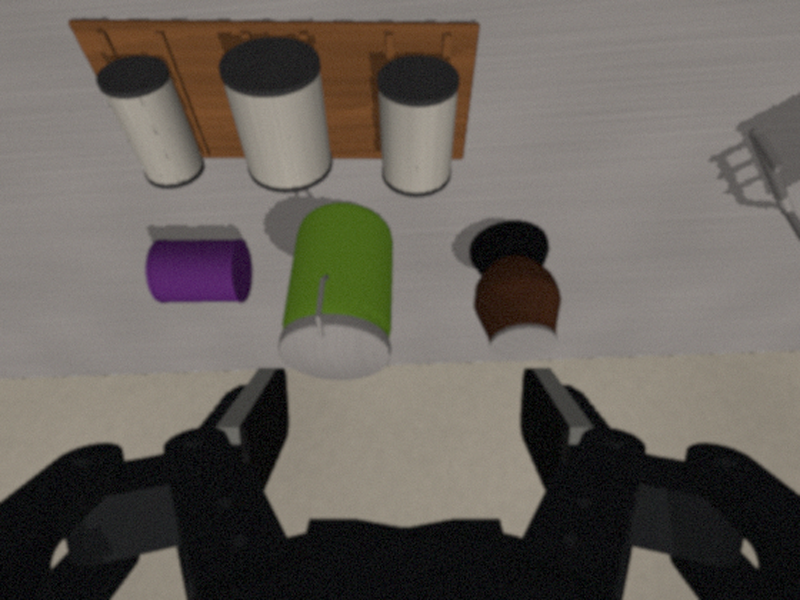

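The wrist view shows slim, wide and mid with front faces centred at about (134,77), (270,66) and (418,80). Joint 6 is near its limit at -2.56, so I'll give the hand a half turn, which is the same grasp, while moving over.

>>> {"op": "jog_arm", "data": {
  "deltas": "0 -0.4 0 0.629 -0.05 -0.752; 0 -0.4 0 0.629 -0.05 -0.752; 0 -0.4 0 0.629 -0.05 -0.752; 0 -0.4 0 0.629 -0.05 -0.752; 0 -0.4 0 0.629 -0.05 -0.752; 0 -0.4 0 0.629 -0.05 -0.752; 0 -0.4 0 0.629 -0.05 -0.752; 0 -0.4 0 0.629 -0.05 -0.752; 0 -0.4 0 0.629 -0.05 -0.752; 0 -0.4 0 0.629 -0.05 -0.752; 0 -0.4 0 0.629 -0.05 -0.752; 0 -0.4 0 0.629 -0.05 -0.752; 0 -0.4 0 0.629 -0.05 -0.752; 0 -0.4 0 0.629 -0.05 -0.752; 0 -0.4 0 0.629 -0.05 -0.752; 0 -0.4 0 0.629 -0.05 -0.752; 0 -0.4 0 0.629 -0.05 -0.752; 0 -0.4 0 0.629 -0.05 -0.752; 0 -0.4 0 0.629 -0.05 -0.752; 0 -0.4 0 0.629 -0.05 -0.752"
}}

```text
time: 7.7
eef_pos: [0.4769, -0.345, 0.2899]
tcp_rot: [0.802, 0.49, 0.276, 0.202]
contact_force: [0.5, 0.3, 1.2]
opening: 0.801
finger_force: 0.0
```

>>> {"op": "jog_arm", "data": {
  "deltas": "0 0 -0.4 0.629 -0.05 -0.752; 0 0 -0.4 0.629 -0.05 -0.752; 0 0 -0.4 0.629 -0.05 -0.752; 0 0 -0.4 0.629 -0.05 -0.752; 0 0 -0.4 0.629 -0.05 -0.752; 0 0 -0.4 0.629 -0.05 -0.752; 0 0 -0.4 0.629 -0.05 -0.752; 0 0 -0.4 0.629 -0.05 -0.752; 0 0 -0.4 0.629 -0.05 -0.752; 0 0 -0.4 0.629 -0.05 -0.752; 0 0 -0.4 0.629 -0.05 -0.752; 0 0 -0.4 0.629 -0.05 -0.752"
}}

```text
time: 9.2
eef_pos: [0.4769, -0.3447, 0.1938]
tcp_rot: [0.939, -0.038, 0.341, 0.015]
contact_force: [-0.5, -1.1, 0.1]
opening: 0.802
finger_force: 0.0
```

```bash
cat >> g.py <<'E'
F=Ro.from_euler('z',180,degrees=True)
def Rf(h,t,r=0): return Rt(h,t,r)*F
E
python3 - <<'E'
from g import *
np.set_printoptions(precision=4,suppress=True)
snap('wrist','w2');a=cv2.imread('pics/w2.png');cv2.imwrite('pics/w2b.png',cv2.resize(a,(800,600),interpolation=cv2.INTER_CUBIC))
R=Rf(-4.5,40);p=np.array([.539,-.373,.034]);go(p-R.apply([0,0,.12]),R)
B=lambda u,v:('top0',308+(u+.5)/6.5-.5,175+(v+.5)/6.5-.5)
Q=lambda u,v:('side0',u*.7-.15,v*.7-.15)
W=lambda u,v:('w1',u*.7-.15,v*.7-.15)
for n,a,b,c in(('mid',(148,266),(431,412),(418,80)),('wide',(391,322),(438,453),(270,66)),('slim',(634,315),(469,508),(134,77))):print(n,'near end',*tri([B(*a),Q(*b),W(*c)]),tri([Q(*b),W(*c)])[0])
E
```

```text
t 9.25 pos [ 0.4765 -0.3442  0.1924] shift units [-0.72 -1.14 -3.32] turn units [-0.02 -0.03  0.05] q [-1.01 -0.05  2.16  0.84  0.76  0.1 ] F [-0.2 -0.3 -0.3] op 0.8 ff 0.0
mid near end [ 0.5367 -0.183   0.0318] [0.0021756955472050517, 0.0027769620292232024, 0.0006684020793067578] [ 0.5384 -0.1828  0.0308]
wide near end [ 0.5152 -0.2754  0.038 ] [0.0007446675030467508, 0.0003969421490795797, 0.0004544696576119781] [ 0.5156 -0.2756  0.0379]
slim near end [ 0.5205 -0.3709  0.0286] [0.0009912651725529455, 0.0004944021259702188, 0.000837887913969028] [ 0.521  -0.3712  0.0285]
```

View pics/w2b.png

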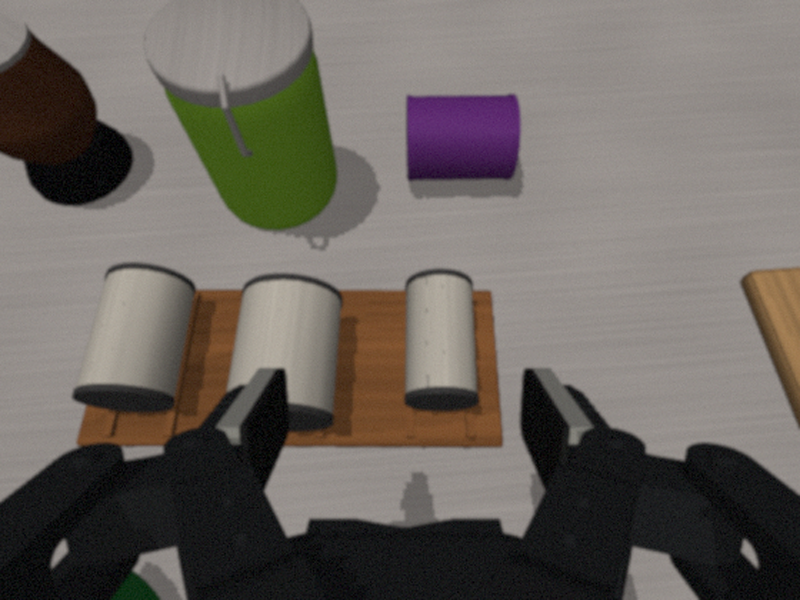

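The wrist view shows slim at about (440,340), between ribs and clear of both fingers, with its near end at (441,397). Triangulated, its front end is at (0.5207, -0.371, 0.028). Now I'll go down and grasp it.

>>> {"op": "jog_arm", "data": {
  "deltas": "-0.3 -0.5 -1 0 0 0; -0.3 -0.5 -1 0 0 0; -0.08 -0.38 -1 0 0 0; 0.2 0 -0.4 0 0 0; 0.64 -0.05 -0.766 0 0 0; 0.64 -0.05 -0.766 0 0 0; 0.64 -0.05 -0.766 0 0 0; 0.64 -0.05 -0.766 0 0 0; 0.64 -0.05 -0.766 0 0 0; 0.4 -0.05 -0.5 0 0 0; 0.15 0 -0.15 0 0 0; 0 0 0 0 0 0"
}}

```text
time: 10.75
eef_pos: [0.5431, -0.3783, 0.037]
tcp_rot: [0.939, -0.036, 0.342, 0.015]
contact_force: [-0.2, -0.2, -0.3]
opening: 0.8
finger_force: 0.0
```

```bash
python3 - <<'E'
from g import *
R=Rf(-4.5,40);go([.5405,-.3725,.034],R)
E
```

```text
t 10.75 pos [ 0.5431 -0.3783  0.037 ] shift units [-0.13  0.29 -0.15] turn units [ 0.02 -0.   -0.  ] q [-0.94  0.37  2.03  1.18  0.55 -0.28] F [-0.2 -0.2 -0.3] op 0.8 ff 0.0
```

>>> {"op": "jog_arm", "data": {
  "deltas": "-0.13 0.29 -0.12 0 0 0; 0 0 0 0 0 0"
}}

```text
time: 11.0
eef_pos: [0.5398, -0.3719, 0.0342]
tcp_rot: [0.939, -0.037, 0.341, 0.014]
contact_force: [0.3, 1.0, -0.3]
opening: 0.797
finger_force: 0.0
```

>>> {"op": "jog_arm", "data": {
  "deltas": "0 0 0 0 0 0; 0 0 0 0 0 0; 0 0 0 0 0 0; 0 0 0 0 0 0; 0 0 0 0 0 0; 0 0 0 0 0 0",
  "gripper": 0.3,
  "squeeze": 30
}}

```text
time: 11.75
eef_pos: [0.5405, -0.3729, 0.0348]
tcp_rot: [0.939, -0.037, 0.342, 0.015]
contact_force: [-3.5, 2.0, 4.7]
opening: 0.502
finger_force: 30.9
```

```bash
python3 - <<'E'
from g import *
go([.5405,-.3725,.034],Rf(-4.5,40))
E
```

```text
t 11.75 pos [ 0.5405 -0.3729  0.0348] shift units [ 0.    0.02 -0.04] turn units [ 0.03 -0.    0.01] q [-0.93  0.37  2.05  1.2   0.55 -0.29] F [-3.5  2.   4.7] op 0.502 ff 30.9
```

```bash
python3 - <<'E'
from g import *
R=Rf(37.9,40,-8)
go(rw(-120,-83,130),R);go(rw(-20,-83,130),R)
E
```

```text
t 11.75 pos [ 0.5405 -0.3729  0.0348] shift units [-0.43 22.68  4.76] turn units [-1.34 -0.4   7.39] q [-0.93  0.37  2.05  1.2   0.55 -0.29] F [-3.5  2.   4.7] op 0.502 ff 30.9
t 11.75 pos [ 0.5405 -0.3729  0.0348] shift units [ 3.51 25.75  4.76] turn units [-1.34 -0.4   7.39] q [-0.93  0.37  2.05  1.2   0.55 -0.29] F [-3.5  2.   4.7] op 0.502 ff 30.9
```

>>> {"op": "jog_arm", "data": {
  "deltas": "0 0 0.3 0 0 0; 0 0 0.6 0 0 0; 0 0 1 0 0 0; 0 0 1 0 0 0; 0 0 1 0 0 0; 0 0 1 0 0 0; 0 0 1 0 0 0; 0 0 1 0 0 0; 0 0 1 0 0 0; 0 0 1 0 0 0"
}}

```text
time: 13.0
eef_pos: [0.54, -0.3719, 0.212]
tcp_rot: [0.939, -0.037, 0.341, 0.014]
contact_force: [0.5, 0.6, -0.6]
opening: 0.502
finger_force: 30.5
```

>>> {"op": "jog_arm", "data": {
  "deltas": "0 0.5 0 -0.067 -0.02 0.37; 0 1 0 -0.067 -0.02 0.37; 0 1 0 -0.067 -0.02 0.37; 0 1 0 -0.067 -0.02 0.37; 0 1 0 -0.067 -0.02 0.37; 0 1 0 -0.067 -0.02 0.37; 0 1 0 -0.067 -0.02 0.37; 0 1 0 -0.067 -0.02 0.37; 0 1 0 -0.067 -0.02 0.37; 0 1 0 -0.067 -0.02 0.37; 0 1 0 -0.067 -0.02 0.37; 0 1 0 -0.067 -0.02 0.37; 0 1 0 -0.067 -0.02 0.37; 0 1 0 -0.067 -0.02 0.37; 0 1 0 -0.067 -0.02 0.37; 0 1 0 -0.067 -0.02 0.37; 0 1 0 -0.067 -0.02 0.37; 0 1 0 -0.067 -0.02 0.37; 0 1 0 -0.067 -0.02 0.37; -0.4 1 -0.5 -0.067 -0.02 0.37"
}}

```text
time: 15.5
eef_pos: [0.5328, 0.0186, 0.2031]
tcp_rot: [0.878, 0.329, 0.344, -0.049]
contact_force: [0.5, -0.1, -1.2]
opening: 0.504
finger_force: 30.5
```

>>> {"op": "jog_arm", "data": {
  "deltas": "0 1 -0.8 0 0 0; 0 1 -1 0 0 0; 0 0.8 -1 0 0 0; 0 0.2 -0.5 0 0 0; 0 0 0 0 0 0; 0 0 0 0 0 0"
}}

```text
time: 16.25
eef_pos: [0.533, 0.077, 0.1372]
tcp_rot: [0.879, 0.327, 0.344, -0.049]
contact_force: [-0.7, -0.5, 0.1]
opening: 0.507
finger_force: 30.7
```

```bash
python3 - <<'E'
from g import *
R=Rf(37.9,40,-8)
go(rw(-120,-83,130),R)
t=snap('top','t1');s=snap('side','s1');w=snap('wrist','w3')
a=cv2.resize(t['color'][120:250,85:245],(400,325),interpolation=cv2.INTER_CUBIC)
b=cv2.resize(s['color'][120:250,195:355],(400,325),interpolation=cv2.INTER_CUBIC)
c=cv2.resize(w['color'],(400,300))
im=np.zeros((600,800,3),np.uint8);im[:325,:400]=a;im[:325,400:]=b;im[300:,:400]=c
cv2.imwrite('pics/m1.png',np.vstack([np.hstack([a[:300],b[:300]]),np.hstack([c,np.zeros_like(c)])]))
cv2.imwrite('pics/w3b.png',cv2.resize(w['color'],(800,600),interpolation=cv2.INTER_CUBIC))
E
```

```text
t 16.25 pos [0.533  0.077  0.1372] shift units [-0.06  0.19 -0.36] turn units [ 0.  0. -0.] q [-0.24 -0.11  2.35  0.97  0.56 -0.14] F [-0.7 -0.5  0.1] op 0.507 ff 30.7
```

View pics/w3b.png

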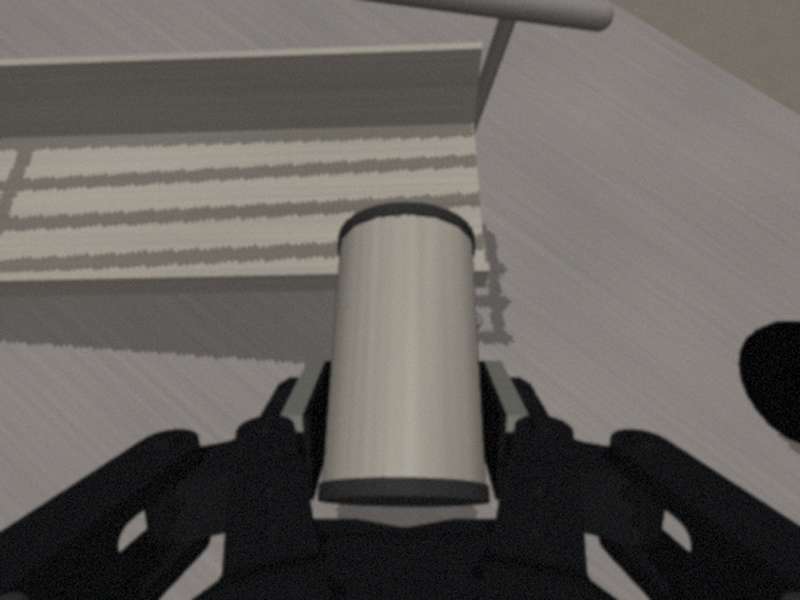

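The wrist view shows slim held straight between the pads, spanning (405,210) to (405,490), just outside the rack's high end. The back wall's floor corner is at (477,125) and its top corner at (480,44). The lip's top corner is at (486,264). I'll use these to refine the rack pose and slope.

```bash
cat > fit.py <<'E'
from g import *
from scipy.optimize import least_squares
T=lambda u,v:('top0',85+(u+.5)/4.6-.5,120+(v+.5)/4.6-.5)
S=lambda u,v:('side0',215+(u+.5)/5.6-.5,135+(v+.5)/5.6-.5)
W=lambda u,v:('w3',u*.7-.15,v*.7-.15)
def res(q):
    x,y,yaw,s,L=q; r=[]
    Rz=Ro.from_euler('z',yaw).as_matrix()
    zf=.035+.252*np.tan(s)
    def add(o,P,w=1):
        u,v=proj(o[0],Rz@np.array(P)+[x,y,0]); r.extend([w*(u-o[1]),w*(v-o[2])])
    add(W(477,125),(.045,-.132,zf));add(W(480,44),(.0455,-.132+.045*np.sin(s),zf+.045*np.cos(s)));add(W(486,263),(-.046,-.132+.012*np.sin(s),zf+.012))
    for f,a in((T,((130,495),(577,167),(68,412),(512,90))),(S,((67,73),(520,188),(127,50),(545,150)))):
        for o,(bx,sg) in zip(a,((-.008,1),(-.008,-1),(.04,1),(.04,-1))): add(f(*o),(bx,-.005+sg*L,.18))
    return np.array(r)
f=least_squares(res,[.5755,.22,.66,.15,.135],loss='soft_l1')
print(f.x.round(4),np.degrees(f.x[2:4]).round(2));print(f.fun.reshape(-1,2).round(1).tolist())
E
python3 fit.py
```

```text
[0.5744 0.2204 0.6553 0.185  0.133 ] [37.55 10.6 ]
[[-2.8, -2.1], [0.8, 0.3], [0.4, 0.5], [-0.4, -0.8], [-0.7, 0.2], [0.8, -0.1], [1.0, -0.0], [-0.7, -1.0], [-3.0, -1.4], [-0.8, -1.8], [2.0, -0.6]]
```

```bash
sed -i 's/RK=.*/RK=np.array([.5744,.2204,0]);RY=37.5/' g.py; python3 - <<'E'
from g import *
R=Rf(37.5,40,-10)
go(rw(-110,-83,127),R);go(rw(-21,-83,127),R)
E
```

```text
t 16.4 pos [0.533  0.0769 0.1374] shift units [ 0.23  0.54 -0.52] turn units [-0.28 -0.21 -0.07] q [-0.24 -0.11  2.35  0.97  0.56 -0.14] F [ 1.2 -0.7 -0.9] op 0.503 ff 30.7
t 16.4 pos [0.533  0.0769 0.1374] shift units [ 3.76  3.24 -0.52] turn units [-0.28 -0.21 -0.07] q [-0.24 -0.11  2.35  0.97  0.56 -0.14] F [ 1.2 -0.7 -0.9] op 0.503 ff 30.7
```

>>> {"op": "jog_arm", "data": {
  "deltas": "0.23 0.54 -0.52 -0.28 -0.21 -0.07; 0.7 0.54 0 0 0 0; 0.7 0.54 0 0 0 0; 0.7 0.54 0 0 0 0; 0.7 0.54 0 0 0 0; 0.5 0.39 0 0 0 0; 0.2 0.15 0 0 0 0; 0 0 0 0 0 0"
}}

```text
time: 17.4
eef_pos: [0.607, 0.1425, 0.1257]
tcp_rot: [0.877, 0.33, 0.348, -0.032]
contact_force: [-0.2, -1.0, -1.4]
opening: 0.507
finger_force: 30.7
```

```bash
python3 - <<'E'
from g import *
R=Rf(37.5,40,-10)
go(rw(-21,-83,105),R)
E
```

```text
t 17.4 pos [0.607  0.1425 0.1257] shift units [ 0.06 -0.04 -1.04] turn units [ 0.   -0.02 -0.01] q [-0.05  0.09  2.17  0.98  0.39 -0.03] F [-0.2 -1.  -1.4] op 0.507 ff 30.7
```

>>> {"op": "jog_arm", "data": {
  "deltas": "0.06 -0.04 -0.35 0 0 0; 0 0 -0.3 0 0 0; 0 0 -0.15 0 0 0; 0 0 0 0 0 0"
}}

```text
time: 17.9
eef_pos: [0.6078, 0.1414, 0.1093]
tcp_rot: [0.877, 0.329, 0.348, -0.032]
contact_force: [0.6, -0.7, 0.0]
opening: 0.506
finger_force: 30.7
```

>>> {"op": "jog_arm", "data": {
  "deltas": "0 0 -0.07 0 0 0; 0 0 -0.07 0 0 0; 0 0 0 0 0 0"
}}

```text
time: 18.27
eef_pos: [0.6081, 0.1415, 0.1071]
tcp_rot: [0.877, 0.329, 0.348, -0.032]
contact_force: [0.2, -0.1, -0.6]
opening: 0.5
finger_force: 30.7
```

>>> {"op": "jog_arm", "data": {
  "deltas": "0 0 -0.07 0 0 0; 0 0 -0.07 0 0 0; 0 0 0 0 0 0"
}}

```text
time: 18.65
eef_pos: [0.608, 0.1415, 0.1041]
tcp_rot: [0.877, 0.329, 0.348, -0.032]
contact_force: [-0.6, 0.8, -0.2]
opening: 0.505
finger_force: 30.7
```

>>> {"op": "jog_arm", "data": {
  "deltas": "0 0 -0.06 0 0 0; 0 0 -0.06 0 0 0; 0 0 0 0 0 0"
}}

```text
time: 19.02
eef_pos: [0.608, 0.1415, 0.1017]
tcp_rot: [0.877, 0.329, 0.348, -0.032]
contact_force: [0.3, 0.2, -1.5]
opening: 0.504
finger_force: 30.7
```

>>> {"op": "jog_arm", "data": {
  "deltas": "0 0 -0.06 0 0 0; 0 0 0 0 0 0"
}}

```text
time: 19.27
eef_pos: [0.6082, 0.1415, 0.1008]
tcp_rot: [0.877, 0.329, 0.348, -0.032]
contact_force: [-0.4, 0.3, -0.4]
opening: 0.502
finger_force: 30.7
```

>>> {"op": "jog_arm", "data": {
  "deltas": "0 0 -0.06 0 0 0; 0 0 0 0 0 0"
}}

```text
time: 19.52
eef_pos: [0.6087, 0.1417, 0.1006]
tcp_rot: [0.877, 0.329, 0.349, -0.032]
contact_force: [-3.2, -0.7, 3.8]
opening: 0.507
finger_force: 31.3
```

>>> {"op": "jog_arm", "data": {
  "deltas": "0 0 -0.06 0 0 0; 0 0 0 0 0 0"
}}

```text
time: 19.77
eef_pos: [0.6092, 0.1419, 0.1006]
tcp_rot: [0.876, 0.33, 0.35, -0.033]
contact_force: [-6.0, -0.8, 10.6]
opening: 0.499
finger_force: 32.0
```

>>> {"op": "jog_arm", "data": {
  "deltas": "0 0 -0.06 0 0 0; 0 0 0 0 0 0"
}}

```text
time: 20.02
eef_pos: [0.6098, 0.1421, 0.1005]
tcp_rot: [0.876, 0.33, 0.351, -0.033]
contact_force: [-9.0, -0.5, 14.7]
opening: 0.503
finger_force: 32.5
```

>>> {"op": "jog_arm", "data": {
  "deltas": "0 0 0.08 0 0 0; 0 0 0 0 0 0"
}}

```text
time: 20.27
eef_pos: [0.6094, 0.1417, 0.1006]
tcp_rot: [0.876, 0.329, 0.35, -0.032]
contact_force: [-3.0, -0.4, 8.7]
opening: 0.506
finger_force: 31.4
```

>>> {"op": "jog_arm", "data": {
  "deltas": "0 0 0 0 0 0; 0 0 0 0 0 0; -0.3 -0.23 0.47 0 0 0; -0.66 -0.51 1 0 0 0; -0.66 -0.51 1 0 0 0; -0.66 -0.51 1 0 0 0",
  "gripper": 0.65
}}

```text
time: 21.02
eef_pos: [0.5616, 0.1059, 0.1677]
tcp_rot: [0.877, 0.329, 0.347, -0.032]
contact_force: [0.5, 0.0, 0.4]
opening: 0.647
finger_force: 0.0
```

```bash
python3 - <<'E'
from g import *
R=Rf(-4.5,40)
t=snap('top','t2');s=snap('side','s2');w=snap('wrist','w4')
a=cv2.resize(t['color'][120:250,85:245],(400,325),interpolation=cv2.INTER_CUBIC)
b=cv2.resize(s['color'][130:240,210:340],(400,338),interpolation=cv2.INTER_CUBIC)
c=cv2.resize(w['color'],(400,300))
cv2.imwrite('pics/m2.png',np.vstack([np.hstack([a[:300],b[:300]]),np.hstack([c,np.zeros_like(c)])]))
go([.5755-.02,-.184,.0385],Rf(-4.5,40))
E
```

```text
t 21.18 pos [0.5627 0.1058 0.1687] shift units [ -0.36 -14.49  -6.51] turn units [ 1.72  0.51 -7.31] q [-0.14 -0.1   2.27  0.86  0.51  0.04] F [-0.3 -0.1 -0. ] op 0.65 ff 0.0
```

View pics/m2.png

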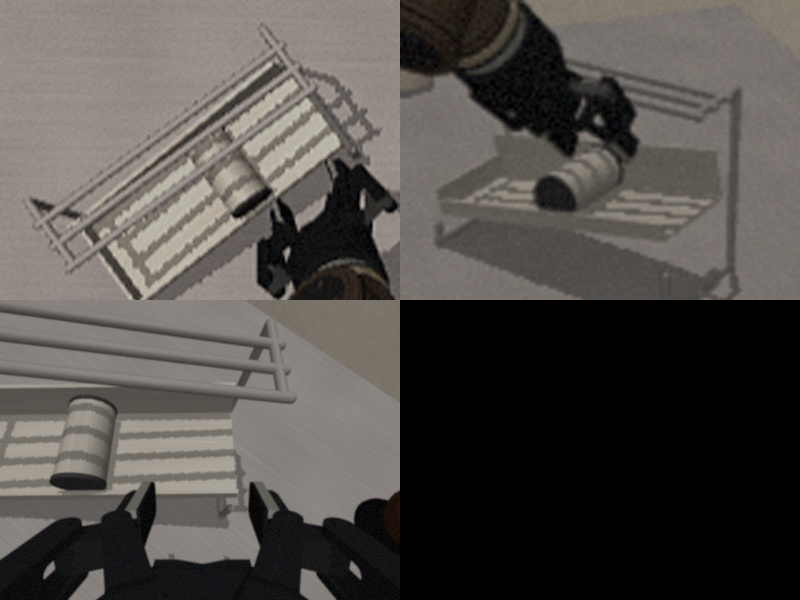

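Slim has been let go and is rolling down, lying across the runway. In the wrist view it's at about (83,440). Next I'll fetch the middle tin.

>>> {"op": "jog_arm", "data": {
  "deltas": "-0.5 -1 0.2 0.115 0.034 -0.487; -0.3 -1 0 0.115 0.034 -0.487; 0 -1 0 0.115 0.034 -0.487; 0 -1 0 0.115 0.034 -0.487; 0 -1 0 0.115 0.034 -0.487; 0 -1 0 0.115 0.034 -0.487; 0 -1 0 0.115 0.034 -0.487; 0 -1 0 0.115 0.034 -0.487; 0 -1 0 0.115 0.034 -0.487; 0 -1 0 0.115 0.034 -0.487; 0 -1 0 0.115 0.034 -0.487; 0 -1 0 0.115 0.034 -0.487; 0 -1 0 0.115 0.034 -0.487; 0.2 -1 0 0.115 0.034 -0.487; 0.3 -0.5 0 0.115 0.034 -0.487; 0 0 0 0 0 0",
  "gripper": 0.85
}}

```text
time: 23.18
eef_pos: [0.557, -0.1847, 0.1723]
tcp_rot: [0.939, -0.037, 0.341, 0.012]
contact_force: [-0.8, 0.2, -1.0]
opening: 0.849
finger_force: 0.0
```

```bash
python3 - <<'E'
from g import *
np.set_printoptions(precision=4,suppress=True)
go([.5565,-.1845,.0375],Rf(-4.5,40))
t=snap('top','t3');snap('side','s3')
# slim tin change vs initial image: project expected silhouette & diff
for f,g0 in(('t3','top0'),('s3','side0')):
    a=cv2.imread(f'pics/{f}.png').astype(int);b=cv2.imread(f'pics/{g0}.png').astype(int)
    d=np.abs(a-b).sum(2)
    u,v=zip(*[proj(f,rw(x,y,z)) for x in(-55,55) for y in(0,125) for z in(30,100)])
    u0,u1,v0,v1=map(int,(min(u),max(u),min(v),max(v)));m=(cv2.medianBlur(d.clip(0,255).astype(np.uint8),3)>45)[v0:v1,u0:u1]
    ys,xs=np.nonzero(m);pt=(xs.mean()+u0,ys.mean()+v0);print(f,m.sum(),pt,'expected',proj(f,rw(0,100,57)),(u0,u1,v0,v1))
    c=np.cov(np.c_[xs,ys].T);print(np.linalg.eigh(c))
    for x in(-40,40):print(x,proj(f,rw(x,100,57)))
E
```

```text
t 23.18 pos [ 0.557  -0.1847  0.1723] shift units [-0.03  0.01 -6.74] turn units [-0.02 -0.   -0.  ] q [-0.63 -0.07  2.23  0.79  0.5   0.41] F [-0.8  0.2 -1. ] op 0.849 ff 0.0
t3 1416 (np.float64(147.6949152542373), np.float64(211.38841807909606)) expected (np.float64(135.52850110380703), np.float64(219.48196469513562)) (108, 183, 175, 243)
EighResult(eigenvalues=array([192.9974, 396.7415]), eigenvectors=array([[-0.626 , -0.7799],
       [-0.7799,  0.626 ]]))
-40 (np.float64(144.89293217499187), np.float64(232.55541458237894))
40 (np.float64(126.20184579937319), np.float64(206.4612526186377))
s3 2074 (np.float64(245.78688524590163), np.float64(184.27772420443588)) expected (np.float64(237.55311256350785), np.float64(186.35326673010397)) (217, 275, 165, 210)
EighResult(eigenvalues=array([141.3474, 300.0765]), eigenvectors=array([[ 0.213 , -0.9771],
       [-0.9771, -0.213 ]]))
-40 (np.float64(228.89082198811917), np.float64(191.32509458071863))
40 (np.float64(245.8567289649124), np.float64(181.58730431796553))
```

>>> {"op": "jog_arm", "data": {
  "deltas": "0 0 -1 0 0 0; 0 0 -1 0 0 0; 0 0 -1 0 0 0; 0 0 -1 0 0 0; 0 0 -1 0 0 0; 0 0 -0.9 0 0 0; -0.03 0 -0.6 0 0 0; 0 0 -0.24 0 0 0; 0 0 0 0 0 0"
}}

```text
time: 24.4
eef_pos: [0.5559, -0.1835, 0.0372]
tcp_rot: [0.939, -0.037, 0.341, 0.012]
contact_force: [-1.0, -0.8, -1.0]
opening: 0.85
finger_force: 0.0
```

>>> {"op": "jog_arm", "data": {
  "deltas": "0 0 0 0 0 0; 0 0 0 0 0 0; 0 0 0 0 0 0; 0 0 0 0 0 0; 0 0 0 0 0 0",
  "gripper": 0.4,
  "squeeze": 30
}}

```text
time: 25.02
eef_pos: [0.5565, -0.184, 0.0383]
tcp_rot: [0.939, -0.036, 0.342, 0.012]
contact_force: [-1.8, 1.2, 5.1]
opening: 0.609
finger_force: 31.7
```

```bash
python3 - <<'E'
from g import *
np.set_printoptions(precision=4,suppress=True)
go([.5565,-.1845,.0375],Rf(-4.5,40));go(rw(-110,-83,130),Rf(37.5,40,-10))
# slim: dark front disc & light body in t3 near the outlet
for f in('t3','s3'):
    a=cv2.imread(f'pics/{f}.png').astype(int).sum(2);u,v=proj(f,rw(-40,100,57));u,v=int(u),int(v)
    print(f,u,v);print(a[v-14:v+12:2,u-16:u+18:2])
E
```

```text
t 25.02 pos [ 0.5565 -0.184   0.0383] shift units [ 0.   -0.03 -0.04] turn units [-0.02  0.01 -0.02] q [-0.63  0.2   2.26  1.42  0.35 -0.28] F [-1.8  1.2  5.1] op 0.609 ff 31.7
t 25.02 pos [ 0.5565 -0.184   0.0383] shift units [-0.94 13.58  4.59] turn units [-1.73 -0.51  7.29] q [-0.63  0.2   2.26  1.42  0.35 -0.28] F [-1.8  1.2  5.1] op 0.609 ff 31.7
t3 144 232
[[284 412 524 327 310 294 319 301 196 346 329 520 506 506 505 526 340]
 [308 316 327 341 313 440 407 338 267 200 339 515 509 512 533 336 337]
 [447 306 330 523 513 467 433 367 329 247 291 321 524 421 337 328 531]
 [389 298 314 405 506 503 463 346 260 242 177 356 431 325 320 539 531]
 [392 414 411 315 517 413 402 299 279 318 276 199 351 462 522 526 360]
 [470 393 419 309 322 325 333 426 437 404 218  68 103 397 527 261 271]
 [399 484 374 469 312 315 520 515 385 111  80   5 268 437 228 286 280]
 [397 399 439 387 292 490 521 285 104  29  11 286 348 226 287 296 278]
 [391 387 418 347 426 481 186  60  32  26 289 238 261 273 279 280 282]
 [408 409 401 475 400 137  56  46 104 353 278 257 285 285 269 285 433]
 [402 400 396 395 429  44
[... 423 characters left out ...]
 28  88  74  89 112  80  27  85 100 101  87  76  94 101 124]
 [219  44  65  55  60  91  91 105  62  60  84  86  64  75 114 117  73]
 [365 318  82  29  54  68  76  90  82  92  59  81  64  62 102  92 100]
 [376 379 356 153  36  43  60  76  75  69  76  61  81 194 120  97  66]
 [367 366 363 360 271  73  46  63  85  84  63  29 154 236 234 235 231]
 [363 369 366 357 375 294 166  56  97  76  76  79 183 227 222 282 184]
 [372 364 377 354 364 328 306 340 245 122 136 173 234 266 278 305 275]
 [372 370 371 367 355 342 275 289 290 291 294 290 289 283 283 328 347]
 [363 367 360 358 355 356 295 297 286 281 285 291 288 285 289 304 282]
 [360 363 353 367 363 333 350 350 352 377 321 250 272 274 284 281 286]]
```

The top image has slim's dark front end centred at about (145,232), matching x≈0, y≈100 at the stop. Mid is gripped at opening 0.61. Now I'll carry it over.

>>> {"op": "jog_arm", "data": {
  "deltas": "0 0 0.3 0 0 0; 0 0 0.6 0 0 0; 0 0 1 0 0 0; 0 0 1 0 0 0; 0 0 1 0 0 0; 0 0 1 0 0 0; 0 0 1 0 0 0; 0 0 1 0 0 0; 0 0 1 0 0 0"
}}

```text
time: 26.15
eef_pos: [0.5552, -0.1833, 0.1947]
tcp_rot: [0.939, -0.037, 0.34, 0.012]
contact_force: [-0.1, 0.0, -1.4]
opening: 0.611
finger_force: 31.6
```

>>> {"op": "jog_arm", "data": {
  "deltas": "0 0.5 0 -0.124 -0.036 0.521; -0.1 1 0 -0.124 -0.036 0.521; -0.1 1 0 -0.124 -0.036 0.521; -0.1 1 0 -0.124 -0.036 0.521; -0.1 1 0 -0.124 -0.036 0.521; -0.1 1 0 -0.124 -0.036 0.521; -0.1 1 0 -0.124 -0.036 0.521; -0.1 1 0 -0.124 -0.036 0.521; -0.1 1 0 -0.124 -0.036 0.521; -0.1 1 0 -0.124 -0.036 0.521; -0.1 1 0 -0.124 -0.036 0.521; -0.04 1 -0.5 -0.124 -0.036 0.521; 0 1 -1 -0.124 -0.036 0.521; 0 1 -1 -0.124 -0.036 0.521; 0 0.08 -0.8 0 0 0; 0 0 0 0 0 0"
}}

```text
time: 28.15
eef_pos: [0.5341, 0.0889, 0.1277]
tcp_rot: [0.877, 0.33, 0.347, -0.033]
contact_force: [0.2, -0.5, -1.9]
opening: 0.61
finger_force: 31.7
```

```bash
python3 - <<'E'
from g import *
R=Rf(37.5,40,-10)
go(rw(-110,-83,127),R);go(rw(-21,-83,127),R)
E
```

```text
t 28.15 pos [0.5341 0.0889 0.1277] shift units [ 0.18 -0.07 -0.03] turn units [ 0.01 -0.05 -0.01] q [-0.2  -0.1   2.35  1.    0.49 -0.16] F [ 0.2 -0.5 -1.9] op 0.61 ff 31.7
t 28.15 pos [0.5341 0.0889 0.1277] shift units [ 3.71  2.64 -0.03] turn units [ 0.01 -0.05 -0.01] q [-0.2  -0.1   2.35  1.    0.49 -0.16] F [ 0.2 -0.5 -1.9] op 0.61 ff 31.7
```

>>> {"op": "jog_arm", "data": {
  "deltas": "0.5 0.3 0 0 0 0; 0.7 0.5 0 0 0 0; 0.7 0.5 0 0 0 0; 0.7 0.5 0 0 0 0; 0.6 0.45 -0.3 0 0 0; 0.43 0.33 -0.4 0 0 0; 0 0 -0.2 0 0 0; 0 0 0 0 0 0"
}}

```text
time: 29.15
eef_pos: [0.6096, 0.1402, 0.1127]
tcp_rot: [0.877, 0.329, 0.35, -0.032]
contact_force: [7.8, 5.0, -3.0]
opening: 0.607
finger_force: 33.3
```

```bash
python3 - <<'E'
from g import *
R=Rf(37.5,40,-10)
go(rw(-22,-83,103.5),R)
snap('wrist','w5')
E
```

```text
t 29.15 pos [0.6096 0.1402 0.1127] shift units [-0.11  0.05 -0.46] turn units [-0.    0.01  0.01] q [-0.06  0.12  2.17  1.04  0.38 -0.1 ] F [ 7.8  5.  -3. ] op 0.607 ff 33.3
```

Force of 9 N along the rack's +x suggests the tin's front end is rubbing the lip's inner face. I'll ease inwards.

>>> {"op": "jog_arm", "data": {
  "deltas": "0 0 0.2 0 0 0; 0.12 0.09 0.1 0 0 0; 0.12 0.09 0 0 0 0; 0 0 0 0 0 0"
}}

```text
time: 29.7
eef_pos: [0.6124, 0.1431, 0.1168]
tcp_rot: [0.877, 0.329, 0.348, -0.032]
contact_force: [-0.2, -0.4, -1.0]
opening: 0.612
finger_force: 34.1
```

```bash
python3 - <<'E'
from g import *
R=Rf(37.5,40,-10)
go(rw(-18,-83,103.5),R)
E
```

```text
t 29.7 pos [0.6124 0.1431 0.1168] shift units [-0.09  0.03 -0.67] turn units [ 0.01 -0.02  0.  ] q [-0.05  0.12  2.16  1.01  0.38 -0.06] F [-0.2 -0.4 -1. ] op 0.612 ff 34.1
```

>>> {"op": "jog_arm", "data": {
  "deltas": "0 0 -0.2 0 0 0; 0 0 -0.2 0 0 0; 0 0 -0.1 0 0 0; 0 0 0 0 0 0"
}}

```text
time: 30.2
eef_pos: [0.6123, 0.1431, 0.1069]
tcp_rot: [0.877, 0.329, 0.348, -0.032]
contact_force: [0.1, -0.7, -1.0]
opening: 0.61
finger_force: 34.1
```

>>> {"op": "jog_arm", "data": {
  "deltas": "0 0 -0.06 0 0 0; 0 0 -0.06 0 0 0; 0 0 0 0 0 0"
}}

```text
time: 30.58
eef_pos: [0.6125, 0.1431, 0.1049]
tcp_rot: [0.877, 0.329, 0.348, -0.032]
contact_force: [-0.9, -0.1, -0.7]
opening: 0.605
finger_force: 34.1
```

>>> {"op": "jog_arm", "data": {
  "deltas": "0 0 -0.06 0 0 0; 0 0 0 0 0 0"
}}

```text
time: 30.82
eef_pos: [0.6129, 0.1432, 0.1044]
tcp_rot: [0.877, 0.329, 0.349, -0.032]
contact_force: [-1.8, -0.0, 1.2]
opening: 0.606
finger_force: 34.6
```

>>> {"op": "jog_arm", "data": {
  "deltas": "0 0 -0.06 0 0 0; 0 0 0 0 0 0; 0 0 0 0 0 0"
}}

```text
time: 31.2
eef_pos: [0.6134, 0.1434, 0.1043]
tcp_rot: [0.877, 0.329, 0.349, -0.032]
contact_force: [-4.5, -0.0, 6.4]
opening: 0.609
finger_force: 35.1
```

>>> {"op": "jog_arm", "data": {
  "deltas": "0 0 0 0 0 0; 0 0 0 0 0 0; -0.3 -0.23 0.47 0 0 0; -0.66 -0.51 1 0 0 0; -0.66 -0.51 1 0 0 0; -0.66 -0.51 1 0 0 0",
  "gripper": 0.75
}}

```text
time: 31.95
eef_pos: [0.5663, 0.1075, 0.172]
tcp_rot: [0.877, 0.329, 0.348, -0.032]
contact_force: [0.2, -0.5, 0.2]
opening: 0.752
finger_force: 0.0
```

```bash
python3 - <<'E'
from g import *
go([.535,-.277,.041],Rf(-4.5,40))
E
```

```text
t 31.95 pos [0.5663 0.1075 0.172 ] shift units [ -1.57 -19.23  -6.55] turn units [ 1.72  0.48 -7.31] q [-0.14 -0.1   2.26  0.84  0.51  0.07] F [ 0.2 -0.5  0.2] op 0.752 ff 0.0
```

>>> {"op": "jog_arm", "data": {
  "deltas": "-0.5 -1 0.2 0.09 0.025 -0.385; -0.5 -1 0 0.09 0.025 -0.385; -0.2 -1 0 0.09 0.025 -0.385; -0.05 -1 0 0.09 0.025 -0.385; 0 -1 0 0.09 0.025 -0.385; 0 -1 0 0.09 0.025 -0.385; 0 -1 0 0.09 0.025 -0.385; 0 -1 0 0.09 0.025 -0.385; 0 -1 0 0.09 0.025 -0.385; 0 -1 0 0.09 0.025 -0.385; 0 -1 0 0.09 0.025 -0.385; 0 -1 0 0.09 0.025 -0.385; 0 -1 0 0.09 0.025 -0.385; 0 -1 0 0.09 0.025 -0.385; 0 -1 0 0.09 0.025 -0.385; 0 -1 0 0.09 0.025 -0.385; 0 -1 0 0.09 0.025 -0.385; 0 -1 0 0.09 0.025 -0.385; -0.3 -1 0 0.09 0.025 -0.385; 0 -0.23 0 0 0 0",
  "gripper": 0.95
}}

```text
time: 34.45
eef_pos: [0.5356, -0.278, 0.176]
tcp_rot: [0.939, -0.038, 0.342, 0.014]
contact_force: [-0.1, 0.5, -0.3]
opening: 0.95
finger_force: 0.0
```

```bash
python3 - <<'E'
from g import *
np.set_printoptions(linewidth=200)
go([.535,-.277,.041],Rf(-4.5,40))
t=snap('top','t4');s=snap('side','s4')
y1=100;y2=50.5
for n,y,z in(('slim',y1,57-1),('mid',y2,35+69.5*.18+26.5+1)):
  for x in(-40,40):print(n,x,np.round(proj('t4',rw(x,y,z)),1),np.round(proj('s4',rw(x,y,z)),1))
a=t['color'].astype(int).sum(2);print('top rows 210-250 step2, cols 125-185 step2');print(a[210:246:2,128:186:2])
E
```

```text
t 34.45 pos [ 0.5356 -0.278   0.176 ] shift units [-0.03  0.05 -6.75] turn units [0.01 0.01 0.02] q [-0.82 -0.02  2.17  0.85  0.61  0.21] F [-0.1  0.5 -0.3] op 0.95 ff 0.0
slim -40 [145.  232.6] [228.9 191.6]
slim 40 [126.3 206.5] [245.9 181.9]
mid -40 [159.6 220.2] [241.7 189.9]
mid 40 [140.7 193.8] [258.6 180. ]
top rows 210-250 step2, cols 125-185 step2
[[428 322 354 449 350 302 444 298 433 496 528 507 478 440 408 317 239 214 179 320 419 341 329 515 504 506 366 232 282]
 [334 361 418 259 316 275 338 298 463 485 499 514 509 389 285 273 277 276 206 291 352 332 521 506 524 253 263 269 283]
 [429 391 294 443 396 350 220 415 464 475 495 532 339 332 385 422 385 345 297 128 263 423 520 482 276 268 276 284 282]
 [340 435 522 471 360 263 276 338 440 453 312 307 454 451 481 428 403 252  69  35  55 329 426 187 276 283 286 274 279]
 [273 411 520 329 313 282 318 279 384 452 311 316 509 521 506 376 162  66  37  20 327 259 246 269 279 276 280 273 268]
 [294 313 329 333 309 443 388 352 273 275 295 470 487 513 298  89  47  39 127 331 205 248 277 265 269 277 274 354 415]
 [451 311 331 505 499 462 4
[... 701 characters left out ...]
342 414 475 163  68  46  77 292 233 253 281 275 281 264 368 433 402 401 427 414 411 395 409 407 411 414]
 [405 399 398 466 398 123  58  16 193 353 267 264 272 285 264 272 432 422 425 415 423 413 413 417 414 412 416 398 402]
 [400 395 394 392 438  42  88 263 348 192 278 282 292 283 386 419 422 430 415 420 429 412 427 417 415 413 417 416 411]
 [400 390 393 383 411 467 154 394 278 233 273 276 268 369 417 413 420 419 425 409 425 417 415 420 418 409 414 400 411]
 [412 419 408 412 404 437 355 290 342 168 284 273 411 412 408 425 413 420 418 427 426 421 429 418 425 418 416 429 416]
 [381 407 401 403 404 403 411 371 352 189 265 361 412 414 408 427 425 421 415 418 419 426 419 424 416 405 413 414 411]]
```

The dark ends in the top image are slim at about (145,232) and mid at about (160,221). Both match their expected places with mid touching slim. Now the wide tin.

>>> {"op": "jog_arm", "data": {
  "deltas": "-0.03 0.05 -1 0 0 0; 0 0 -1 0 0 0; 0 0 -1 0 0 0; 0 0 -1 0 0 0; 0 0 -1 0 0 0; 0 0 -0.9 0 0 0; 0 0 -0.6 0 0 0; 0 0 -0.25 0 0 0; 0 0 0 0 0 0"
}}

```text
time: 35.67
eef_pos: [0.5354, -0.2753, 0.0408]
tcp_rot: [0.939, -0.037, 0.342, 0.014]
contact_force: [0.9, 0.2, -0.2]
opening: 0.952
finger_force: 0.0
```

>>> {"op": "jog_arm", "data": {
  "deltas": "0 0 0 0 0 0; 0 0 0 0 0 0; 0 0 0 0 0 0; 0 0 0 0 0 0; 0 0 0 0 0 0",
  "gripper": 0.5,
  "squeeze": 35
}}

```text
time: 36.3
eef_pos: [0.5359, -0.2762, 0.042]
tcp_rot: [0.939, -0.037, 0.343, 0.014]
contact_force: [-2.6, 0.7, 5.4]
opening: 0.711
finger_force: 38.2
```

```bash
python3 - <<'E'
from g import *
go(rw(-110,-83,135),Rf(37.5,40,-10))
E
```

```text
t 36.3 pos [ 0.5359 -0.2762  0.042 ] shift units [ 0.09 18.19  4.65] turn units [-1.7  -0.48  7.32] q [-0.81  0.24  2.2   1.29  0.47 -0.3 ] F [-2.6  0.7  5.4] op 0.711 ff 38.2
```

>>> {"op": "jog_arm", "data": {
  "deltas": "0 0 0.3 0 0 0; 0 0 0.6 0 0 0; 0 0 1 0 0 0; 0 0 1 0 0 0; 0 0 1 0 0 0; 0 0 1 0 0 0; 0 0 1 0 0 0; 0 0 1 0 0 0; 0 0 1 0 0 0"
}}

```text
time: 37.42
eef_pos: [0.5344, -0.2748, 0.198]
tcp_rot: [0.939, -0.037, 0.341, 0.013]
contact_force: [-0.3, -0.2, -3.0]
opening: 0.714
finger_force: 38.3
```

>>> {"op": "jog_arm", "data": {
  "deltas": "0 0.5 0 -0.09 -0.025 0.385; 0 0.9 0 -0.09 -0.025 0.385; 0 1 0 -0.09 -0.025 0.385; 0 1 0 -0.09 -0.025 0.385; 0 1 0 -0.09 -0.025 0.385; 0 1 0 -0.09 -0.025 0.385; 0 1 0 -0.09 -0.025 0.385; 0 1 0 -0.09 -0.025 0.385; 0 1 0 -0.09 -0.025 0.385; 0 1 0 -0.09 -0.025 0.385; 0 1 0 -0.09 -0.025 0.385; 0 1 0 -0.09 -0.025 0.385; 0 1 0 -0.09 -0.025 0.385; 0 1 0 -0.09 -0.025 0.385; 0 1 0 -0.09 -0.025 0.385; 0 1 -0.6 -0.09 -0.025 0.385; 0 1 -1 -0.09 -0.025 0.385; 0 1 -1 -0.09 -0.025 0.385; 0 0.8 -0.6 -0.09 -0.025 0.385; 0 0 0 0 0 0"
}}

```text
time: 39.92
eef_pos: [0.5344, 0.0897, 0.1336]
tcp_rot: [0.877, 0.33, 0.347, -0.033]
contact_force: [0.5, -0.4, -2.2]
opening: 0.711
finger_force: 38.8
```

```bash
python3 - <<'E'
from g import *
R=Rf(37.5,40,-10)
go(rw(-110,-83,131),R);go(rw(-19,-83,130),R)
E
```

```text
t 39.92 pos [0.5344 0.0897 0.1336] shift units [ 0.16 -0.1  -0.13] turn units [ 0.01 -0.04 -0.02] q [-0.2  -0.11  2.35  0.97  0.5  -0.13] F [ 0.5 -0.4 -2.2] op 0.711 ff 38.8
t 39.92 pos [0.5344 0.0897 0.1336] shift units [ 3.77  2.67 -0.18] turn units [ 0.01 -0.04 -0.02] q [-0.2  -0.11  2.35  0.97  0.5  -0.13] F [ 0.5 -0.4 -2.2] op 0.711 ff 38.8
```

>>> {"op": "jog_arm", "data": {
  "deltas": "0.5 0.3 -0.1 0 0 0; 0.7 0.5 0 0 0 0; 0.7 0.5 0 0 0 0; 0.7 0.5 0 0 0 0; 0.7 0.52 0 0 0 0; 0.47 0.35 0 0 0 0; 0 0 0 0 0 0"
}}

```text
time: 40.8
eef_pos: [0.6113, 0.1423, 0.1329]
tcp_rot: [0.877, 0.33, 0.348, -0.032]
contact_force: [-1.1, -0.3, -2.3]
opening: 0.713
finger_force: 39.0
```

>>> {"op": "jog_arm", "data": {
  "deltas": "0 0 -0.2 0 0 0; 0 0 -0.3 0 0 0; 0 0 -0.2 0 0 0; 0 0 0 0 0 0"
}}

```text
time: 41.3
eef_pos: [0.6102, 0.1415, 0.1181]
tcp_rot: [0.878, 0.329, 0.348, -0.032]
contact_force: [0.1, 0.6, -1.8]
opening: 0.711
finger_force: 39.0
```

```bash
python3 - <<'E'
from g import *
R=Rf(37.5,40,-10)
go(rw(-19,-83,108),R)
E
```

```text
t 41.3 pos [0.6102 0.1415 0.1181] shift units [-0.02  0.07 -0.51] turn units [ 0.01 -0.03  0.01] q [-0.05  0.11  2.17  1.    0.38 -0.06] F [ 0.1  0.6 -1.8] op 0.711 ff 39.0
```

>>> {"op": "jog_arm", "data": {
  "deltas": "0 0.04 -0.15 0 0 0; 0 0 -0.1 0 0 0; 0 0 -0.06 0 0 0; 0 0 0 0 0 0"
}}

```text
time: 41.8
eef_pos: [0.6107, 0.1425, 0.1126]
tcp_rot: [0.877, 0.329, 0.348, -0.032]
contact_force: [-0.7, 0.2, -1.9]
opening: 0.711
finger_force: 39.0
```

>>> {"op": "jog_arm", "data": {
  "deltas": "0 0 -0.06 0 0 0; 0 0 -0.06 0 0 0; 0 0 0 0 0 0"
}}

```text
time: 42.18
eef_pos: [0.6106, 0.1425, 0.1101]
tcp_rot: [0.877, 0.329, 0.348, -0.032]
contact_force: [-0.2, 0.6, -1.7]
opening: 0.712
finger_force: 39.0
```

>>> {"op": "jog_arm", "data": {
  "deltas": "0 0 -0.06 0 0 0; 0 0 0 0 0 0"
}}

```text
time: 42.42
eef_pos: [0.6107, 0.1425, 0.109]
tcp_rot: [0.877, 0.329, 0.348, -0.032]
contact_force: [0.6, -0.4, -2.8]
opening: 0.709
finger_force: 39.0
```

>>> {"op": "jog_arm", "data": {
  "deltas": "0 0 -0.06 0 0 0; 0 0 0 0 0 0"
}}

```text
time: 42.68
eef_pos: [0.611, 0.1425, 0.1083]
tcp_rot: [0.877, 0.329, 0.348, -0.032]
contact_force: [-0.5, -0.6, -0.9]
opening: 0.714
finger_force: 39.3
```

>>> {"op": "jog_arm", "data": {
  "deltas": "0 0 -0.06 0 0 0; 0 0 0 0 0 0"
}}

```text
time: 42.92
eef_pos: [0.6115, 0.1427, 0.1081]
tcp_rot: [0.877, 0.329, 0.349, -0.032]
contact_force: [-4.4, -0.4, 5.0]
opening: 0.713
finger_force: 39.8
```

>>> {"op": "jog_arm", "data": {
  "deltas": "0 0 0 0 0 0; 0 0 0 0 0 0; -0.3 -0.23 0.47 0 0 0; -0.66 -0.51 1 0 0 0; -0.66 -0.51 1 0 0 0; -0.66 -0.51 1 0 0 0; -0.66 -0.51 1 0 0 0; -0.5 -1 0 0 0 0; 0 -1 0 0 0 0; 0 -1 0 0 0 0; 0 -1 0 0 0 0; 0 -1 0 0 0 0; 0 -1 0 0 0 0; 0 -1 0 0 0 0; 0 -1 0 0 0 0; 0 0 0 0 0 0; 0 0 0 0 0 0",
  "gripper": 0.86
}}

```text
time: 45.05
eef_pos: [0.5417, -0.0626, 0.1962]
tcp_rot: [0.877, 0.329, 0.348, -0.032]
contact_force: [0.1, -0.8, -0.7]
opening: 0.86
finger_force: 0.0
```

```bash
python3 - <<'E'
from g import *
print(get_state()['time'],get_state()['eef_pos'])
t=snap('top','t5');s=snap('side','s5')
a=cv2.resize(t['color'][120:250,85:245],(400,325),interpolation=cv2.INTER_CUBIC)
b=cv2.resize(s['color'][130:236,210:340],(400,325),interpolation=cv2.INTER_CUBIC)
cv2.imwrite('pics/fin.png',np.hstack([a,b]))
for y,z in((100,56),(50.5,75),(-6,35+126*.18+31.5)): print(np.round(proj('t5',rw(-40,y,z)),1),(np.array(proj('t5',rw(-40,y,z)))-[85,120])*2.5)
E
```

```text
45.05 [ 0.54166513 -0.06260886  0.19623956]
[145.  232.6] [149.98698156 281.42640318]
[159.7 220.2] [186.62576405 250.48286292]
[177.5 205.9] [231.1521635  214.81914489]
```

View pics/fin.png

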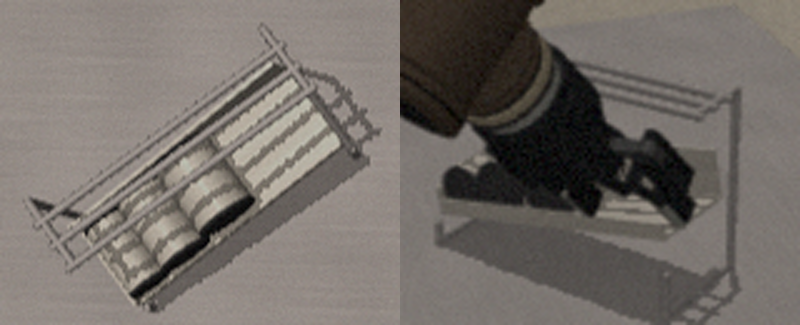

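All three tins lie in a row against the stop: slim's front end at about (150,283), mid at (187,250) and wide at (230,215), each matching its predicted place. I'll hand the job in.

```bash
python3 -c "
from plant import ctrl
print(ctrl.sign_off())"
```

```text
the job is handed in; nothing more can be done
None
```

The three tins are in the rack in the order slim, middle, widest from the outlet, each touching the next in the last pictures, and the job is handed in at about 45 s; the sign-off returned no verdict.

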